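# Roll the cap strips flush and park the roller on the line

## Task

Seat the two blue cap strips in the capping board by rolling the green-ended roller over them: press on top of the roller, firmly but with no more than about 25 N (15 N is plenty), and roll it (do not drag or lift it) along the board so that first the nearer and then the farther strip goes fully down, flush with the white insert. Stop the roller with its middle over the orange line and leave it resting there, between the guide walls. Do not press on the strips or the board with the gripper, and leave the other things on the bench alone.

Things in the scene. Friction and masses are not known exactly. Their poses are not given: they have to be found in the camera images.
- board: grey capping board fixed to the bench, 150 (x) by 240 mm (y), track 16 mm above the bench. Origin at the centre of its underside; y points from the roller's start to the orange line. Guide walls, inner faces at x = -57.5 and +57.5 mm, 10 mm thick, 12 mm above the track; low back stop at y -108 mm. The flat top of a white insert runs from y -34 to +100 mm, with a 15 degree bevel before it.
- roller_center (a point): middle of the loose roller, on its axis, 37 mm above what it rolls on: cylinder 74 mm in diameter, 110 mm long, 0.26 to 0.46 kg, black rubber sleeve between green end collars of one diameter. x runs along its axis (across the board); y and z turn with it as it rolls. At the start it rests before the first strip (board y about -59 mm), z up, yellow stripe on top. Too thick to grasp.
- stop_line (a point): point at the middle of the orange line (board y +50 mm), 16 mm above the bench; x along the line, y along the board. A stroked roller moves half as far as a fingertip that sticks to its top, so it takes several strokes; let go half-way up the bevel or a strip it rolls back; rolling resistance keeps it where it is left at rest on the level
- strip0_seat (a point): point at the middle of the first strip (board y -8 mm), 16 mm above the bench. The insert's top stands 0 to 4 mm above that; how much is not measured. Each strip is a blue and white bar with rounded top, 90 mm long across the board, 11 mm wide, up to 4 mm proud of the insert; about 15 N on it presses it down (more than the roller's weight), and it stays where it is left
- strip1_seat (a point): the same for the second strip, at board y = +14 mm
- strip0 (a joint): how far the first strip has been pressed down, in m: 0 as high as it goes (4 mm proud of the insert), 0.004 flush
- strip1 (a joint): the same for the second strip
- tip_box: bystander: open box of yellow pipette tips, 93 x 93 x 49 mm, loose, origin at the centre of its underside
- timer: bystander: white kitchen timer, 45 x 75 x 63 mm, loose, origin at the centre of its underside

How it is judged:
On the way, in this order (a step that is already met when the one before it is completed fails the run):
1. the roller is over the first strip, which is flush (y of roller_center in the frame of board between -0.018 and 0.002 m and value of joint strip0 above 0.003 m), for 0.05 s.
2. the roller is over the second strip, which is flush (y of roller_center in the frame of board between 0.004 and 0.024 m and value of joint strip1 above 0.003 m), for 0.05 s.
At the end, for the whole second after the job is handed in: Both strips within 1 mm of flush; roller at rest between the walls, its middle within 7 mm of the orange line along the board, axis across the board within 0.1 rad, and turned about half a turn from its start (its z axis over 2.2 rad from up): it rolled and was not dragged (value of joint each of strip0, strip1 above 0.003 m and y of roller_center in the frame of stop_line between -0.007 and 0.007 m and z of roller_center in the frame of stop_line below 0.043 m and angle between the x axis of roller_center and the x axis of board, either way round below 0.1 rad and angle between roller_center's own z axis and vertical above 2.2 rad and linear speed of roller below 0.01 m/s); the robot touches nothing.
It fails at once if the roller pressed with more than 27 N (contact force between any of the fingers, the arm and roller above 27 N).
It fails at once if the roller lifted off the track (z of roller_center in the frame of board above 0.07 m).
It fails at once if the board or its strips pressed with the gripper (contact force between any of the fingers, the arm and board above 4 N).
It fails at once if the tip box or the timer moved (distance of any of tip_box, timer from where it was at the start of the episode above 0.015 m).
It also fails if it takes over 72 s, if anything falls off the work surface, if the arm or the gripper's body presses on something with over 40 N, if the wrist force passes 120 N, or if a joint passes its speed limit or range.

## Robot

A 6-joint arm with a two-finger parallel gripper is mounted at the origin on a cart in front of the work surface, level with it; the furniture and walls round the work are solid. World frame = base frame: x ahead of the robot, y to its left, z up, the work surface at z = 0. Lengths are in m, angles in rad, forces in N, time in s.
With the tool pointing down it reaches from about 0.35 to 0.975 m from the base axis. Payload 4.9 kg.
Tool frame: the origin (TCP) lies on the front face of the gripper's body, between the roots of the fingers; the fingertips stand 73 mm ahead of it and the grasp point (between the pads) lies 54 mm ahead of it (tip_extent is the distance from the TCP to the fingertips, in m); y points along the fingers, x is the direction in which the jaws open and shut, and the axes are right-handed (so a half turn about y gives the same grasp; the last joint's range is limited). The gripper opens to 85 mm and grips with 20 to 120 N. Pads are 22 mm wide; open, the fingers measure 114 mm over their backs; the gripper's body (76 mm by 85 mm) begins 54 mm behind the grasp point. The pads swing forward as they close: fully open they stand 13 mm farther back than shut.
Start: joints at [1.042, 0.053, 1.613, -0, 1.476, -0.119], TCP at [0.249, 0.573, 0.304] pointing down, gripper open.
Joint ranges: [-3.01, 3.01], [-1.01, 2.22], [0.06, 2.58], [-1.02, 4.17], [0.09, 2.62], [-3.14, 3.14]. Speed limits (rad/s): [2.57, 2.57, 3.14, 3.14, 3.14, 3.14].

## Interface

Orientations are given as a unit quaternion [w, x, y, z].
In Python, from plant import state, grab_frame, camera_info, job_done, tip_extent gives the robot as it stands.
- The arm moves only by the tool carry_out, never from a script. Its argument "rows" is a list that holds one entry, the list of rows, each a list of 7 numbers: the turn, a rotation vector about the world's x, y, z as a fraction of full scale, then the shift along the world's x, y, z as a fraction of full scale, then the finger opening in mm, from 0 to 85.4. A call has 1 to 5 rows; each row shifts and turns the commanded pose from where the row before left it; what a row does not reach is not made up. Full scale, the value 1, is 40 mm for a shift and 4 degrees for a turn. A row lasts 1/10 s, in which the tool goes at most 50 mm and 8.59 degrees, less where a joint would pass 70% of its speed; a pose out of reach is approached as far as the arm can. A call with a number of a shift or a turn outside -1 to 1 is refused whole. A call with a gripper value outside its range is refused whole. The fingers move at their own pace and stop on an object; the grip force is fixed at half the most. Time passes only in rows, so rows that do not move let the fingers close. It gives the time, the measured TCP pose, the force and the opening at its end, in the units of the state.
- state(): the state, without advancing time (a new reading comes with each control period).
- grab_frame(name): name is "scene" or "top" or "wrist"; returns the picture (400x640x3 uint8, blue, green, red); there is no depth.
- camera_info(name): a dict with "intrinsics" (3x3 intrinsics, pixels), "xyz" and "rotation" of the camera in the world; the wrist camera has in their place "tool_from_camera" (4x4, takes a point from camera to tool coordinates, whose origin is the TCP and whose axes are the tool frame's). Camera axes: x right, y down, z forward; pixel columns grow to the right and rows downward; lengths in m; the calibration is good to about 2 mm. A picture is of the moment at which its call begins: read the wrist's pose just before it. camera_info takes no time and is no camera call.
- job_done(): hands the job in, once; it reports no verdict.
The state is a dict: "time": time; "joint_pos": joint angles; "joint_vel": joint speeds; "joint_efforts": joint torques, N m; "tool_pos": TCP position; "tool_rot": TCP orientation; "contact_force": force on the tool from outside, world axes, zero at the start; "ft_torque": the same for the moment, N m; "gripper_width": opening from 0.0 (shut) to 1.0 (fully open).
Only numpy, scipy, OpenCV 4.12 (cv2) and the standard library are available. Lean on these libraries where they do the work, as an engineer would, in place of code of your own. Each camera call takes 0.05 s, during which the arm holds its last target.

## Working session

There is one attempt and no reset: what is moved stays moved. The work goes in short steps, Python scripts to look and compute and a tool call to move; the robot and the scene stay as the last step left them, time stands still between calls to the robot, and variables do not carry over. Pictures are saved under pics/ and viewed, and the job is handed in when it is done.

Besides the shell and the picture viewer there is one more tool, called after "Request:" as name(argument=value, ...), one argument or row to a line, values as JSON. carry_out: Moves the arm, as the interface text tells. Shift numbers are shares of 40 mm and turn numbers shares of 4 degrees, none past 1 either way. Its arguments: {"type":"object","properties":{"rows":{"type":"array"}},"required":["rows"]}

```bash
mkdir -p pics; ls
python3 - <<'E'
from plant import *
import cv2,json
s=state();print(s); print(tip_extent)
for n in ["scene","top","wrist"]:
    cv2.imwrite(f"pics/{n}0.png",grab_frame(n)); print(n,camera_info(n))
E
```

```text
pics
{'time': 0.0, 'joint_pos': array([ 1.04202350e+00,  5.33440588e-02,  1.61429276e+00, -1.79845388e-05,
        1.47602731e+00, -1.18980072e-01]), 'joint_vel': array([-0.00026234,  0.00097195, -0.00173059,  0.00078503,  0.0001897 ,
       -0.00105748]), 'joint_efforts': array([ 4.83161548e-04, -3.93696105e+01, -3.70167732e+01, -9.64650849e-05,
        7.44146149e-03,  9.93608865e-06]), 'tool_pos': array([0.24875921, 0.57283741, 0.30267155]), 'tool_rot': array([-0.59094144,  0.59160504,  0.38715555, -0.38846142]), 'contact_force': array([-0.28016776,  0.29951283, -1.19023796]), 'ft_torque': array([0.02724923, 0.01702997, 0.03670978]), 'gripper_width': 0.9978659870990114}
0.0726
scene {'intrinsics': array([[458.51537748,   0.        , 321.6780717 ],
       [  0.        , 458.51537748, 205.50104587],
       [  0.        ,   0.        ,   1.        ]]), 'xyz': array([ 0.04762239, -0.54827393,  0.53629044]), 'rotation': array([-0.49542908,  0.8041918 , -0.27904248,  0.17309209])}
top {'intrinsics': array([[371.61624909,   0.        , 324.93002522],
       [  0.        , 371.61624909, 206.21714316],
       [  0.        ,   0.        ,   1.        ]]), 'xyz': array([0.5115123 , 0.1758511 , 0.91709319]), 'rotation': array([ 0.05849118, -0.69764717,  0.71283084, -0.04170604])}
wrist {'intrinsics': array([[349.39824704,   0.        , 322.60564384],
       [  0.        , 349.39824704, 201.52362042],
       [  0.        ,   0.        ,   1.        ]]), 'tool_from_camera': array([[ 9.99999749e-01,  6.92340427e-04,  1.53163853e-04,
         6.73729486e-04],
       [ 7.94052446e-05, -3.23984792e-01,  9.46062286e-01,
        -7.04188497e-02],
       [ 7.04619926e-04, -9.46062036e-01, -3.23984765e-01,
         8.36917744e-02],
       [ 0.00000000e+00,  0.00000000e+00,  0.00000000e+00,
         1.00000000e+00]])}
```

View pics/scene0.png

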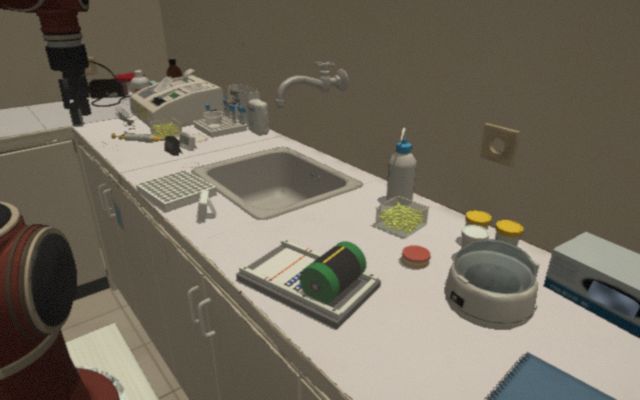

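View pics/top0.png

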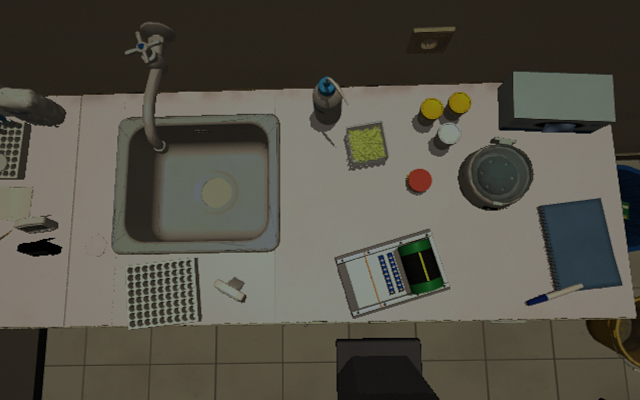

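View pics/wrist0.png

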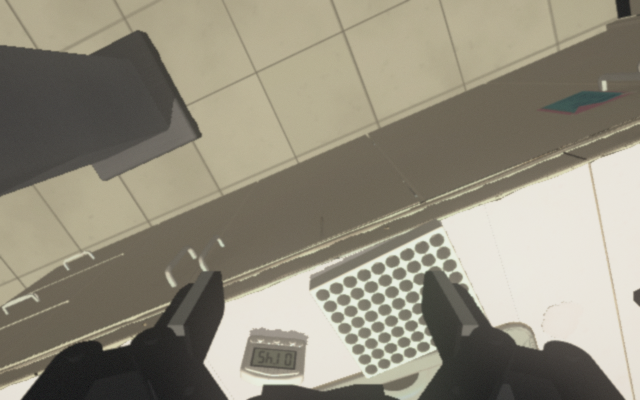

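Run:
```python
import cv2
a=cv2.imread('pics/top0.png')[215:330,320:460]; cv2.imwrite('pics/topc.png',cv2.resize(a,None,fx=5,fy=5,interpolation=cv2.INTER_CUBIC))
a=cv2.imread('pics/scene0.png')[230:330,225:390]; cv2.imwrite('pics/scenec.png',cv2.resize(a,None,fx=4.8,fy=4.8,interpolation=cv2.INTER_CUBIC))
```

```text
(no output)
```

View pics/topc.png

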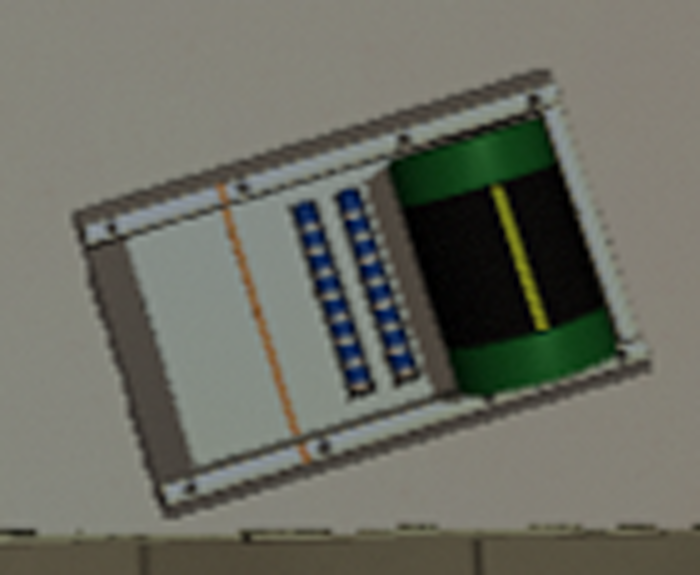

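View pics/scenec.png

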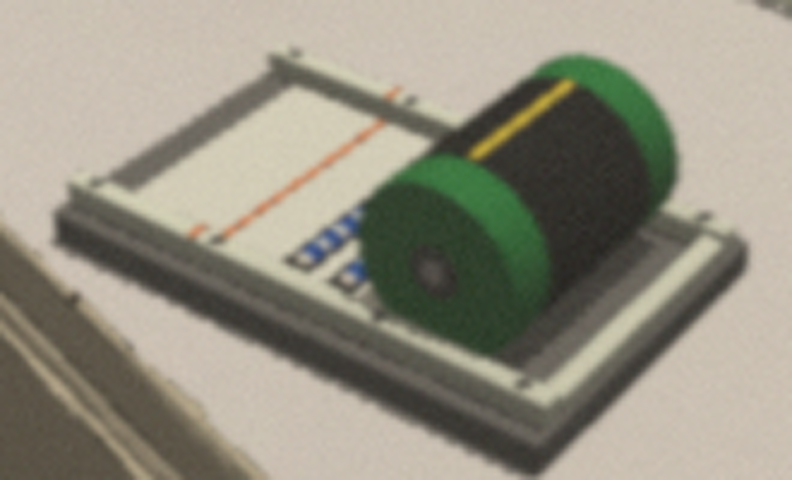

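```bash
cat > h.py <<'E'
import numpy as np, cv2
from plant import *
from scipy.spatial.transform import Rotation as R
def RT(q): return R.from_quat([q[1],q[2],q[3],q[0]]).as_matrix()
def cam(n,s=None):
    c=camera_info(n)
    if n!='wrist': return c['intrinsics'],RT(c['rotation']),np.array(c['xyz'])
    T=np.array(c['tool_from_camera']); M=RT(s['tool_rot'])
    return c['intrinsics'],M@T[:3,:3],M@T[:3,3]+s['tool_pos']
def ray(c,uv):
    K,Rm,p=c; d=Rm@np.linalg.solve(K,[uv[0],uv[1],1.]); return p,d/np.linalg.norm(d)
def onz(c,uv,z):
    p,d=ray(c,uv); return p+d*(z-p[2])/d[2]
def tri(rs):
    A=0;b=0
    for p,d in rs:
        P=np.eye(3)-np.outer(d,d);A=A+P;b=b+P@p
    return np.linalg.solve(A,b)
def proj(c,X):
    K,Rm,p=c; q=K@(Rm.T@(np.array(X)-p)); return q[:2]/q[2]
E
python3 - <<'E'
from h import *
a=cv2.imread('pics/top0.png'); hsv=cv2.cvtColor(a,cv2.COLOR_BGR2HSV)
ct=cam('top');cs=cam('scene')
f=lambda u,v:(320+u/5-.4,215+v/5-.4)   # resize half-pixel
g=lambda u,v:(225+u/4.8-.4,230+v/4.8-.4)
print('corners z16')
for p in [(78,212),(165,512),(550,72),(650,368)]: print(p,onz(ct,f(*p),.016).round(4))
print('line ends z28');L=[onz(ct,f(*p),.028) for p in [(222,188),(305,458)]];print(L)
print('scene ends tri',tri([ray(ct,f(222,188)),ray(cs,g(395,92))]),tri([ray(ct,f(305,458)),ray(cs,g(195,232))]))
print('strips')
for p in [(305,207),(360,388),(348,193),(404,376)]: print(onz(ct,f(*p),.021).round(4))
print('tri strip1 near end',tri([ray(ct,f(360,390)),ray(cs,g(305,258))]), 'strip0', tri([ray(ct,f(404,376)),ray(cs,g(350,277))]))
print('stripe tri', tri([ray(ct,f(497,187)),ray(cs,g(573,83))]),tri([ray(ct,f(542,328)),ray(cs,g(473,157))]))
print('outer wall corner tri', )
for h0,n in [((35,85),'green')]:
  pass
d=L[1]-L[0]; print('axis ang',np.degrees(np.arctan2(d[1],d[0])), np.linalg.norm(d))
E
```

```text
corners z16
(78, 212) [0.5167 0.1738 0.016 ]
(165, 512) [0.3764 0.1363 0.016 ]
(550, 72) [ 0.579  -0.0553  0.016 ]
(650, 368) [ 0.4385 -0.0938  0.016 ]
line ends z28
[array([0.52651509, 0.10535149, 0.028     ]), array([0.40146613, 0.07123647, 0.028     ])]
scene ends tri [0.52657034 0.10535565 0.02861793] [0.40251946 0.07088414 0.02948953]
strips
[0.5169 0.0657 0.021 ]
[0.4321 0.0434 0.021 ]
[0.5231 0.045  0.021 ]
[0.4373 0.0225 0.021 ]
tri strip1 near end [0.43290442 0.04206176 0.01981338] strip0 [0.43917256 0.02105993 0.02009576]
stripe tri [ 0.52440349 -0.01083567  0.09058052] [ 0.46315956 -0.02674935  0.0905512 ]
outer wall corner tri
axis ang -164.74029221447077 0.12961897858871507
```

Run:
```python
from h import *
s=state();M=RT(s['tool_rot']);print(M.round(3))
print(np.degrees(np.arctan2(M[1,0],M[0,0])))
xb=np.array([.965,.262,0]);yb=np.array([-.262,.965,0])
for sg in (1,-1):
    X=sg*xb;Y=np.array([0,0,-1.]);T=np.c_[X,Y,np.cross(X,Y)]
    print(sg,np.degrees(R.from_matrix(T@M.T).as_rotvec()).round(2))
c=np.array([.4777,.0402]);
for y in(-.075,-.06): print(y,c+y*yb[:2]-s['tool_pos'][:2])
ct=cam('top');
for y in (-.061,):
    X=np.r_[c+y*yb[:2],.09]; print(X)
```

```text
[[ 0.398 -0.001 -0.917]
 [ 0.917 -0.001  0.398]
 [-0.002 -1.     0.   ]]
66.52032908242643
1 [ 5.000e-02 -8.000e-02 -5.133e+01]
-1 [1.0000e-01 6.0000e-02 1.2867e+02]
-0.075 [ 0.24852651 -0.60509712]
-0.06 [ 0.24459651 -0.59062212]
[ 0.493682 -0.018665  0.09    ]
```

Request:
carry_out(
  rows=[
    [[0, 0, -0.987, 0.385, -0.934, 0, 45], [0, 0, -0.987, 0.385, -0.934, 0, 45], [0, 0, -0.987, 0.385, -0.934, 0, 45], [0, 0, -0.987, 0.385, -0.934, 0, 45], [0, 0, -0.987, 0.385, -0.934, 0, 45]],
  ],
)

```text
time: 0.65
tool_pos: [0.3262, 0.3849, 0.3035]
tool_rot: [-0.649, 0.649, 0.28, -0.28]
contact_force: [1.2, 0.2, 0.4]
gripper_width: 0.528
```

Request:
carry_out(
  rows=[
    [[0, 0, -0.987, 0.385, -0.934, 0, 45], [0, 0, -0.987, 0.385, -0.934, 0, 45], [0, 0, -0.987, 0.385, -0.934, 0, 45], [0, 0, -0.987, 0.385, -0.934, 0, 45], [0, 0, -0.987, 0.385, -0.934, 0, 45]],
  ],
)

```text
time: 1.15
tool_pos: [0.4031, 0.1981, 0.3037]
tool_rot: [-0.688, 0.688, 0.164, -0.164]
contact_force: [0.3, -0.5, -0.1]
gripper_width: 0.53
```

Request:
carry_out(
  rows=[
    [[0, 0, -0.987, 0.385, -0.934, 0, 45], [0, 0, -0.987, 0.385, -0.934, 0, 45], [0, 0, -0.987, 0.385, -0.934, 0, 45], [0, 0, 0, 0.385, -0.934, 0, 45], [0, 0, 0, 0.385, -0.934, 0, 45]],
  ],
)

```text
time: 1.65
tool_pos: [0.4802, 0.0112, 0.3037]
tool_rot: [0.701, -0.701, -0.093, 0.093]
contact_force: [0.5, -0.1, -0.2]
gripper_width: 0.525
```

Request:
carry_out(
  rows=[
    [[0, 0, 0, 0.385, -0.934, -0.5, 45], [0, 0, 0, 0, 0, -0.5, 45], [0, 0, 0, 0, 0, -0.5, 45], [0, 0, 0, 0, 0, -0.5, 45], [0, 0, 0, 0, 0, 0, 45]],
  ],
)

```text
time: 2.15
tool_pos: [0.4934, -0.0243, 0.2202]
tool_rot: [0.702, -0.7, -0.091, 0.096]
contact_force: [0.2, 0.4, -0.9]
gripper_width: 0.526
```

Run:
```python
from h import *
s=state();print(s['tool_pos'],s['contact_force'],s['ft_torque'],s['gripper_width'],RT(s['tool_rot']).round(4))
cv2.imwrite('pics/wrist1.png',grab_frame('wrist'))
```

```text
[ 0.49342213 -0.02433535  0.22015197] [ 0.21835852  0.44392858 -0.9397964 ] [-0.01344816  0.00727727 -0.02865007] 0.5256427852937688 [[ 0.9651 -0.007  -0.2617]
 [ 0.2617  0.0014  0.9651]
 [-0.0064 -1.      0.0032]]
```

View pics/wrist1.png

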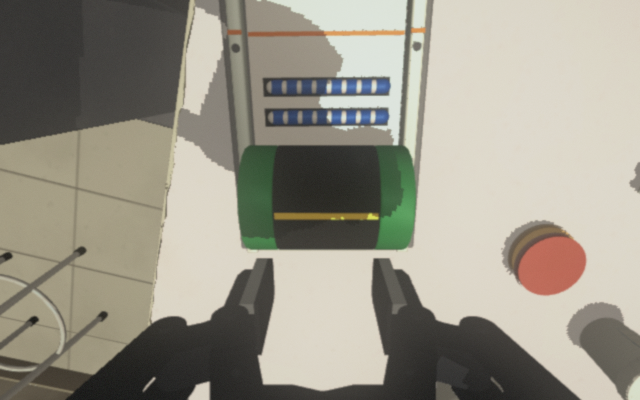

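Request:
carry_out(
  rows=[
    [[0, 0, 0, 0.07, -0.06, -0.5, 45], [0, 0, 0, 0, 0, -0.5, 45], [0, 0, 0, 0, 0, 0, 45], [0, 0, 0, 0, 0, 0, 45], [0, 0, 0, 0, 0, 0, 45]],
  ],
)

```text
time: 2.7
tool_pos: [0.4992, -0.027, 0.1859]
tool_rot: [-0.701, 0.701, 0.095, -0.093]
contact_force: [-0.2, 0.2, 0.9]
gripper_width: 0.53
```

Run:
```python
from h import *
s=state();print(s['tool_pos'],s['contact_force'],s['ft_torque'],s['gripper_width'],RT(s['tool_rot']).round(4))
```

```text
[ 0.49916321 -0.02702927  0.18590203] [-0.23429556  0.18085394  0.87125586] [ 0.01924839  0.01405558 -0.01816706] 0.5299879751770767 [[ 9.650e-01  3.000e-03 -2.623e-01]
 [ 2.623e-01 -7.000e-04  9.650e-01]
 [ 2.700e-03 -1.000e+00 -1.400e-03]]
```

Request:
carry_out(
  rows=[
    [[0, 0, 0, 0, 0, 0, 45]],
  ],
)

```text
time: 2.8
tool_pos: [0.499, -0.027, 0.1856]
tool_rot: [-0.701, 0.701, 0.094, -0.093]
contact_force: [0.5, 0.1, 0.6]
gripper_width: 0.524
```

Request:
carry_out(
  rows=[
    [[0, 0, 0, 0, 0, 0, 45]],
  ],
)

```text
time: 2.9
tool_pos: [0.4987, -0.027, 0.185]
tool_rot: [-0.701, 0.701, 0.094, -0.093]
contact_force: [0.2, 0.7, 0.4]
gripper_width: 0.528
```

Request:
carry_out(
  rows=[
    [[0, 0, 0, 0, 0, -0.1, 45], [0, 0, 0, 0, 0, 0, 45]],
  ],
)

```text
time: 3.1
tool_pos: [0.4979, -0.0269, 0.1794]
tool_rot: [0.701, -0.701, -0.093, 0.094]
contact_force: [-0.3, 0.0, -0.1]
gripper_width: 0.527
```

Request:
carry_out(
  rows=[
    [[0, 0, 0, 0, 0, -0.1, 45], [0, 0, 0, 0, 0, 0, 45], [0, 0, 0, 0, 0, -0.1, 45], [0, 0, 0, 0, 0, 0, 45]],
  ],
)

```text
time: 3.5
tool_pos: [0.4978, -0.0269, 0.1712]
tool_rot: [0.701, -0.701, -0.093, 0.094]
contact_force: [-0.5, -0.1, -0.3]
gripper_width: 0.529
```

Request:
carry_out(
  rows=[
    [[0, 0, 0, 0, 0, 0, 45], [0, 0, 0, 0, 0, 0, 45]],
  ],
)

```text
time: 3.7
tool_pos: [0.4983, -0.027, 0.172]
tool_rot: [-0.701, 0.701, 0.094, -0.093]
contact_force: [0.7, -0.1, -0.4]
gripper_width: 0.528
```

Run:
```python
from h import *
for i in range(3):
  s=state();print(s['tool_pos'],s['contact_force'],s['time'])
  a=grab_frame('scene')
a=a[180:330,225:390]; cv2.imwrite('pics/scene2.png',cv2.resize(a,None,fx=4,fy=4,interpolation=cv2.INTER_CUBIC))
a=grab_frame('wrist'); cv2.imwrite('pics/wrist2.png',a)
```

```text
[ 0.49826697 -0.02695865  0.17196763] [ 0.69356836 -0.05604565 -0.43431986] 3.7
[ 0.49828743 -0.02693943  0.17203138] [-0.53988962 -0.36395686 -0.18776008] 3.75
[ 0.49828732 -0.02692443  0.17205047] [ 0.22043379  0.68145648 -0.07819385] 3.8
```

View pics/scene2.png

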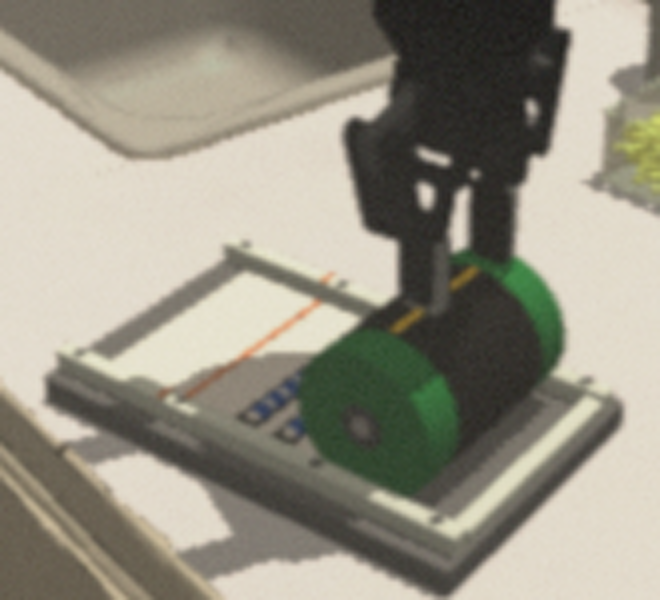

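View pics/wrist2.png

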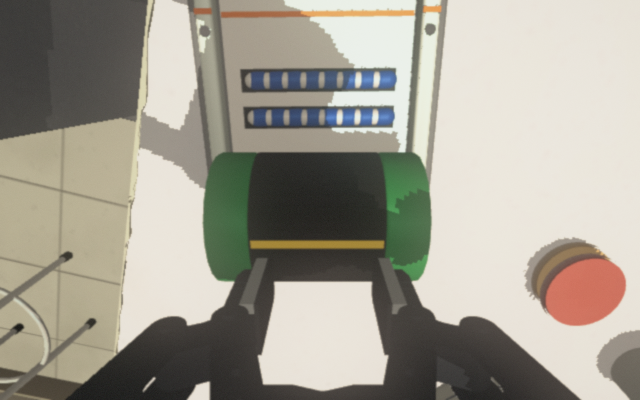

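Request:
carry_out(
  rows=[
    [[0, 0, 0, 0, 0, -0.05, 45], [0, 0, 0, 0, 0, 0, 45]],
  ],
)

```text
time: 4.1
tool_pos: [0.498, -0.0269, 0.1696]
tool_rot: [0.701, -0.701, -0.093, 0.094]
contact_force: [0.4, -0.1, -0.1]
gripper_width: 0.526
```

Request:
carry_out(
  rows=[
    [[0, 0, 0, 0, 0, -0.025, 45], [0, 0, 0, 0, 0, 0, 45]],
  ],
)

```text
time: 4.3
tool_pos: [0.4981, -0.0269, 0.1687]
tool_rot: [0.701, -0.701, -0.093, 0.094]
contact_force: [1.0, -0.1, 0.5]
gripper_width: 0.528
```

Request:
carry_out(
  rows=[
    [[0, 0, 0, 0, 0, -0.025, 45], [0, 0, 0, 0, 0, 0, 45]],
  ],
)

```text
time: 4.5
tool_pos: [0.4981, -0.0269, 0.1678]
tool_rot: [0.701, -0.701, -0.093, 0.094]
contact_force: [-0.1, 0.5, 1.1]
gripper_width: 0.528
```

Request:
carry_out(
  rows=[
    [[0, 0, 0, 0, 0, -0.025, 45], [0, 0, 0, 0, 0, 0, 45]],
  ],
)

```text
time: 4.7
tool_pos: [0.4981, -0.0269, 0.1667]
tool_rot: [0.701, -0.701, -0.093, 0.094]
contact_force: [0.1, 0.3, 0.6]
gripper_width: 0.526
```

Request:
carry_out(
  rows=[
    [[0, 0, 0, 0, 0, -0.025, 45], [0, 0, 0, 0, 0, 0, 45]],
  ],
)

```text
time: 4.9
tool_pos: [0.4981, -0.0269, 0.1658]
tool_rot: [0.701, -0.701, -0.093, 0.094]
contact_force: [-0.2, -0.6, -0.2]
gripper_width: 0.529
```

Request:
carry_out(
  rows=[
    [[0, 0, 0, 0, 0, -0.025, 45], [0, 0, 0, 0, 0, 0, 45]],
  ],
)

```text
time: 5.1
tool_pos: [0.4981, -0.0269, 0.1648]
tool_rot: [0.701, -0.701, -0.093, 0.094]
contact_force: [-0.6, -0.4, -0.2]
gripper_width: 0.527
```

Request:
carry_out(
  rows=[
    [[0, 0, 0, 0, 0, -0.025, 45], [0, 0, 0, 0, 0, 0, 45]],
  ],
)

```text
time: 5.3
tool_pos: [0.4981, -0.0269, 0.1637]
tool_rot: [0.701, -0.701, -0.093, 0.094]
contact_force: [-0.3, -0.3, -0.1]
gripper_width: 0.526
```

Request:
carry_out(
  rows=[
    [[0, 0, 0, 0, 0, -0.025, 45], [0, 0, 0, 0, 0, 0, 45]],
  ],
)

```text
time: 5.5
tool_pos: [0.4981, -0.0269, 0.1627]
tool_rot: [0.701, -0.701, -0.093, 0.094]
contact_force: [0.1, 1.3, 0.1]
gripper_width: 0.526
```

Request:
carry_out(
  rows=[
    [[0, 0, 0, 0, 0, -0.025, 45], [0, 0, 0, 0, 0, 0, 45]],
  ],
)

```text
time: 5.7
tool_pos: [0.4981, -0.0269, 0.1618]
tool_rot: [0.701, -0.701, -0.093, 0.094]
contact_force: [0.0, 0.2, 0.4]
gripper_width: 0.532
```

Request:
carry_out(
  rows=[
    [[0, 0, 0, 0, 0, -0.025, 45], [0, 0, 0, 0, 0, 0, 45]],
  ],
)

```text
time: 5.9
tool_pos: [0.4981, -0.0269, 0.1607]
tool_rot: [0.701, -0.701, -0.093, 0.094]
contact_force: [0.3, 0.4, -0.1]
gripper_width: 0.528
```

Request:
carry_out(
  rows=[
    [[0, 0, 0, 0, 0, -0.025, 45], [0, 0, 0, 0, 0, 0, 45]],
  ],
)

```text
time: 6.1
tool_pos: [0.4984, -0.027, 0.1603]
tool_rot: [-0.701, 0.701, 0.094, -0.093]
contact_force: [-0.2, -1.0, 1.5]
gripper_width: 0.525
```

Request:
carry_out(
  rows=[
    [[0, 0, 0, 0, 0, -0.02, 45], [0, 0, 0, 0, 0, 0, 45]],
  ],
)

```text
time: 6.3
tool_pos: [0.4985, -0.0272, 0.1601]
tool_rot: [-0.701, 0.701, 0.094, -0.094]
contact_force: [-2.6, -1.6, 6.0]
gripper_width: 0.525
```

Request:
carry_out(
  rows=[
    [[0, 0, 0, 0, 0, -0.012, 45], [0, 0, 0, 0, 0, 0, 45]],
  ],
)

```text
time: 6.5
tool_pos: [0.4986, -0.0274, 0.1601]
tool_rot: [-0.7, 0.701, 0.094, -0.094]
contact_force: [-4.4, -1.1, 8.5]
gripper_width: 0.527
```

Request:
carry_out(
  rows=[
    [[0, 0, 0, 0, 0, 0, 45], [0, 0, 0, 0, 0, 0, 45]],
  ],
)

```text
time: 6.7
tool_pos: [0.4986, -0.0274, 0.1601]
tool_rot: [-0.7, 0.701, 0.094, -0.093]
contact_force: [-3.9, -1.7, 8.1]
gripper_width: 0.527
```

Request:
carry_out(
  rows=[
    [[0, 0, 0, -0.028, 0.044, -0.01, 45], [0, 0, 0, -0.013, 0.048, 0, 45], [0, 0, 0, -0.013, 0.048, 0, 45]],
  ],
)

```text
time: 7.0
tool_pos: [0.4969, -0.0218, 0.1602]
tool_rot: [-0.7, 0.701, 0.094, -0.093]
contact_force: [-2.3, -1.0, 9.4]
gripper_width: 0.53
```

Request:
carry_out(
  rows=[
    [[0, 0, 0, -0.013, 0.048, 0, 45], [0, 0, 0, -0.013, 0.048, 0, 45]],
  ],
)

```text
time: 7.2
tool_pos: [0.4958, -0.0179, 0.1602]
tool_rot: [-0.7, 0.701, 0.094, -0.093]
contact_force: [-4.1, -1.6, 9.6]
gripper_width: 0.526
```

Request:
carry_out(
  rows=[
    [[0, 0, 0, -0.028, 0.057, 0, 45], [0, 0, 0, -0.016, 0.06, 0, 45], [0, 0, 0, -0.016, 0.06, 0, 45], [0, 0, 0, -0.016, 0.06, 0, 45]],
  ],
)

```text
time: 7.6
tool_pos: [0.4931, -0.0083, 0.1603]
tool_rot: [-0.7, 0.701, 0.094, -0.093]
contact_force: [-0.5, -1.4, 8.7]
gripper_width: 0.526
```

Request:
carry_out(
  rows=[
    [[0, 0, 0, -0.028, 0.057, 0, 45], [0, 0, 0, -0.016, 0.06, 0, 45], [0, 0, 0, -0.016, 0.06, 0, 45], [0, 0, 0, -0.016, 0.06, 0, 45]],
  ],
)

```text
time: 8.0
tool_pos: [0.4903, 0.0013, 0.1602]
tool_rot: [-0.7, 0.701, 0.095, -0.092]
contact_force: [-0.2, -0.4, 6.6]
gripper_width: 0.528
```

```bash
cat >> h.py <<'E'
C=np.array([.4777,.0402]);XB=np.array([.965,.262]);YB=np.array([-.262,.965])
def look(tag):
    s=state(); d=s['tool_pos'][:2]-C
    print('tool board xy mm',(d@XB*1e3).round(1),(d@YB*1e3).round(1),'z',s['tool_pos'][2].round(4),'F board',(s['contact_force'][:2]@XB).round(1),(s['contact_force'][:2]@YB).round(1),s['contact_force'][2].round(1),'t',s['time'])
    a=grab_frame('scene')[200:340,225:395]; cv2.imwrite(f'pics/s_{tag}.png',cv2.resize(a,None,fx=4,fy=4,interpolation=cv2.INTER_CUBIC))
    b=grab_frame('top'); cv2.imwrite(f'pics/t_{tag}.png',cv2.resize(b[215:330,320:460],None,fx=5,fy=5,interpolation=cv2.INTER_CUBIC))
    h=cv2.cvtColor(b,cv2.COLOR_BGR2HSV); m=cv2.inRange(h,(50,100,30),(80,255,255)); m[:215]=0;m[330:]=0;m[:,:320]=0;m[:,460:]=0
    ct=cam('top'); v,u=np.nonzero(m)
    P=np.array([onz(ct,(x,y),.053)[:2] for x,y in zip(u,v)])-C; px=P@XB;py=P@YB
    for n,k in(('near',px<-.02),('far',px>.02)):
        if k.sum()>10: print(n,'collar y range mm',np.percentile(py[k],[1,99]).round(4)*1e3, k.sum())
E
python3 -c "
from h import *
look('a')"
```

```text
tool board xy mm 2.0 -40.8 z 0.1602 F board -0.3 -0.3 6.6 t 8.0
far collar y range mm [-47.6 -13.5] 105
```

View pics/s_a.png

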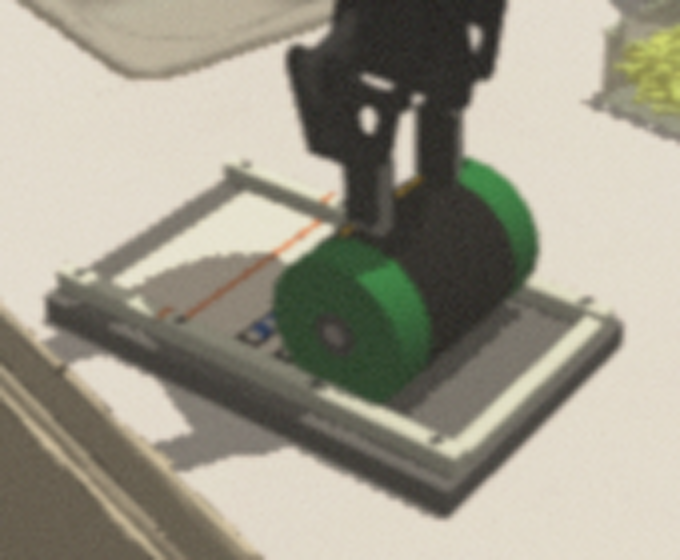

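View pics/t_a.png

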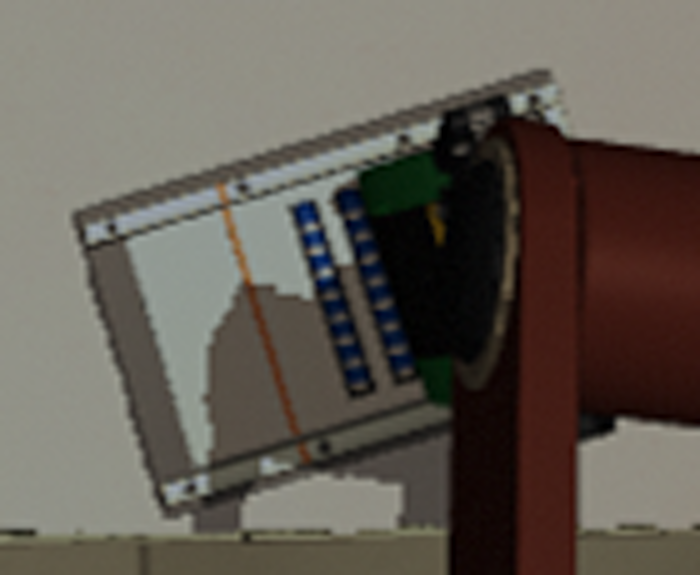

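```bash
cat >> h.py <<'E'
def hub(u,v,f=4,o=(225,200),xp=-.055):
    cs=cam('scene'); p,d=ray(cs,(o[0]+u/f-.4,o[1]+v/f-.4))
    n=np.r_[XB,0]; t=(xp+C@XB-n@p)/(n@d); q=p+t*d
    return ((q[:2]-C)@YB*1e3).round(1),(q[2]*1e3).round(1)
E
python3 - <<'E'
from h import *
print(hub(435,268,4.8,(225,230)),hub(333,332))
b=cv2.imread('pics/top0.png')
import h
h.grab_frame=lambda n:b
look('x')
E
```

```text
(np.float64(-62.4), np.float64(56.1)) (np.float64(-46.1), np.float64(55.0))
tool board xy mm 2.0 -40.7 z 0.1602 F board 0.5 0.1 6.4 t 8.1
near collar y range mm [-97.3 -29.1] 299
far collar y range mm [-97.3 -29.4] 304
```

Request:
carry_out(
  rows=[
    [[0, 0, 0, 0, 0, 0.15, 45], [0, 0, 0, 0.055, -0.205, 0.05, 45], [0, 0, 0, 0.055, -0.205, 0, 45], [0, 0, 0, 0, 0, 0, 45], [0, 0, 0, 0, 0, 0, 45]],
  ],
)

```text
time: 8.6
tool_pos: [0.4931, -0.0153, 0.1658]
tool_rot: [0.701, -0.701, -0.093, 0.093]
contact_force: [0.1, 0.1, -0.6]
gripper_width: 0.525
```

```bash
python3 -c "
from h import *
look('b')"
```

```text
tool board xy mm 0.3 -57.6 z 0.1658 F board 0.2 0.1 -0.6 t 8.6
near collar y range mm [-47.5 -15. ] 118
far collar y range mm [-67.2 -12.1] 223
```

View pics/s_b.png

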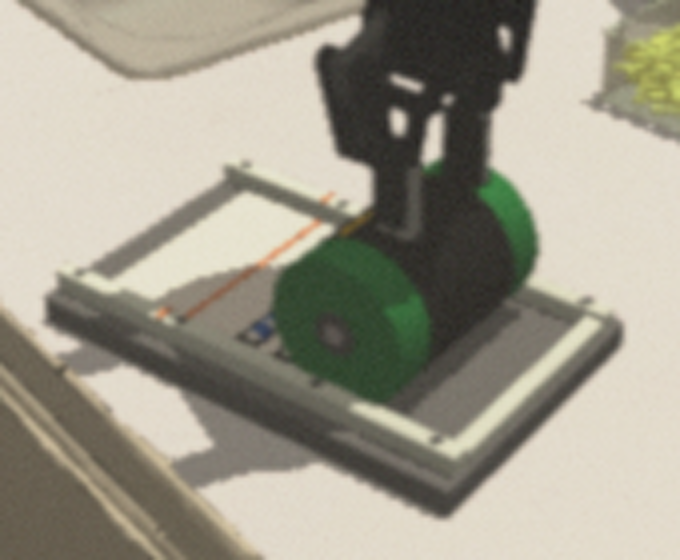

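Request:
carry_out(
  rows=[
    [[0, 0, 0, 0, 0, -0.1, 45], [0, 0, 0, 0, 0, 0, 45], [0, 0, 0, 0, 0, -0.03, 45], [0, 0, 0, 0, 0, 0, 45]],
  ],
)

```text
time: 9.1
tool_pos: [0.4932, -0.0148, 0.1608]
tool_rot: [0.701, -0.701, -0.093, 0.094]
contact_force: [-0.7, -0.3, 0.1]
gripper_width: 0.522
```

Request:
carry_out(
  rows=[
    [[0, 0, 0, 0, 0, -0.02, 45], [0, 0, 0, 0, 0, 0, 45]],
  ],
)

```text
time: 9.3
tool_pos: [0.4934, -0.0149, 0.1602]
tool_rot: [0.701, -0.701, -0.094, 0.093]
contact_force: [-1.0, 0.8, 1.0]
gripper_width: 0.526
```

Request:
carry_out(
  rows=[
    [[0, 0, 0, 0, 0, -0.02, 45], [0, 0, 0, 0, 0, 0, 45]],
  ],
)

```text
time: 9.5
tool_pos: [0.4936, -0.0151, 0.16]
tool_rot: [-0.701, 0.701, 0.094, -0.093]
contact_force: [-1.6, 0.4, 3.4]
gripper_width: 0.526
```

Request:
carry_out(
  rows=[
    [[0, 0, 0, -0.01, -0.002, -0.025, 45], [0, 0, 0, -0.016, 0.06, -0.01, 45], [0, 0, 0, -0.016, 0.06, 0, 45], [0, 0, 0, -0.016, 0.06, 0, 45]],
  ],
)

```text
time: 9.9
tool_pos: [0.4917, -0.0083, 0.1601]
tool_rot: [-0.7, 0.701, 0.094, -0.093]
contact_force: [-4.6, -1.7, 10.8]
gripper_width: 0.526
```

Request:
carry_out(
  rows=[
    [[0, 0, 0, -0.016, 0.06, 0, 45], [0, 0, 0, -0.016, 0.06, 0, 45]],
  ],
)

```text
time: 10.1
tool_pos: [0.4906, -0.0037, 0.1604]
tool_rot: [-0.7, 0.702, 0.094, -0.093]
contact_force: [-3.4, -2.6, 11.6]
gripper_width: 0.53
```

Request:
carry_out(
  rows=[
    [[0, 0, 0, -0.016, 0.06, 0, 45], [0, 0, 0, -0.016, 0.06, 0, 45]],
  ],
)

```text
time: 10.3
tool_pos: [0.4894, 0.001, 0.1607]
tool_rot: [-0.7, 0.702, 0.094, -0.093]
contact_force: [-5.8, -3.2, 13.6]
gripper_width: 0.526
```

Request:
carry_out(
  rows=[
    [[0, 0, 0, -0.03, 0.056, 0.006, 45], [0, 0, 0, -0.016, 0.06, 0.006, 45]],
  ],
)

```text
time: 10.5
tool_pos: [0.4877, 0.006, 0.161]
tool_rot: [-0.7, 0.702, 0.094, -0.093]
contact_force: [-1.9, -1.5, 11.0]
gripper_width: 0.527
```

Request:
carry_out(
  rows=[
    [[0, 0, 0, -0.028, 0.057, 0.006, 45], [0, 0, 0, -0.016, 0.06, 0.006, 45]],
  ],
)

```text
time: 10.7
tool_pos: [0.4861, 0.011, 0.1611]
tool_rot: [-0.7, 0.701, 0.095, -0.092]
contact_force: [-0.7, -0.7, 7.2]
gripper_width: 0.528
```

Request:
carry_out(
  rows=[
    [[0, 0, 0, -0.016, 0.06, 0.006, 45], [0, 0, 0, -0.016, 0.06, 0.006, 45]],
  ],
)

```text
time: 10.9
tool_pos: [0.4848, 0.0159, 0.1611]
tool_rot: [-0.701, 0.701, 0.095, -0.092]
contact_force: [0.3, 0.7, 5.5]
gripper_width: 0.527
```

```bash
python3 -c "
from h import *
look('c')"
```

```text
tool board xy mm 0.4 -25.3 z 0.1611 F board 0.5 0.6 5.5 t 10.9
far collar y range mm [-30.2   2. ] 97
```

View pics/s_c.png

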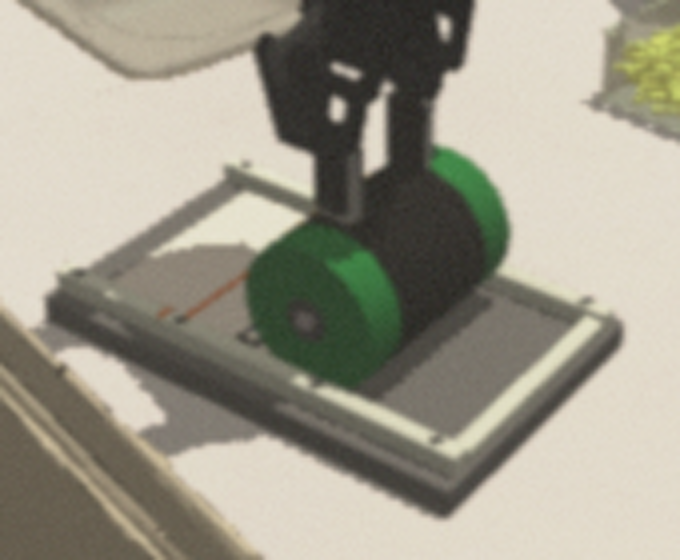

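```bash
python3 -c "
from h import *
print(hub(305,320),hub(333,332))"
```

```text
(np.float64(-30.4), np.float64(54.6)) (np.float64(-46.1), np.float64(55.0))
```

Request:
carry_out(
  rows=[
    [[0, 0, -0.2, -0.013, 0.048, -0.005, 45], [0, 0, -0.2, -0.013, 0.048, -0.005, 45], [0, 0, 0, 0, 0, 0, 45]],
  ],
)

```text
time: 11.3
tool_pos: [0.4839, 0.0198, 0.161]
tool_rot: [-0.702, 0.702, 0.085, -0.082]
contact_force: [-0.4, 0.1, 7.6]
gripper_width: 0.53
```

Request:
carry_out(
  rows=[
    [[0, 0, 0.2, 0, 0, 0, 45], [0, 0, 0.2, 0, 0, 0, 45], [0, 0, 0, 0, 0, 0.15, 45], [0, 0, 0, 0.062, -0.229, 0.05, 45], [0, 0, 0, 0.062, -0.229, 0, 45]],
  ],
)

```text
time: 11.8
tool_pos: [0.4877, 0.0009, 0.1672]
tool_rot: [-0.701, 0.701, 0.094, -0.093]
contact_force: [0.1, -0.2, 0.0]
gripper_width: 0.529
```

Request:
carry_out(
  rows=[
    [[0, 0, 0, 0, 0, 0, 45], [0, 0, 0, 0, 0, 0, 45]],
  ],
)

```text
time: 12.0
tool_pos: [0.4873, 0.001, 0.1666]
tool_rot: [0.701, -0.701, -0.093, 0.093]
contact_force: [-0.1, 0.2, 0.5]
gripper_width: 0.522
```

```bash
python3 -c "
from h import *
look('d')"
```

```text
tool board xy mm -1.0 -40.3 z 0.1666 F board -0.1 0.2 0.5 t 12.0
near collar y range mm [-24.    2.5] 89
far collar y range mm [-46.8   4.7] 214
```

View pics/s_d.png

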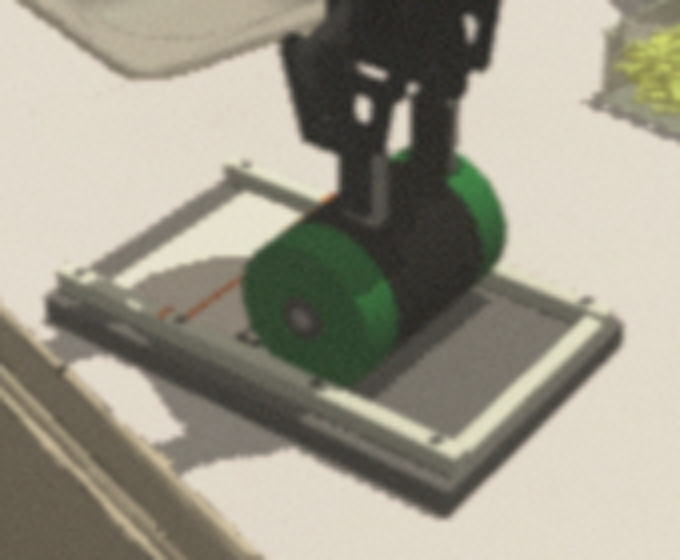

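View pics/t_d.png

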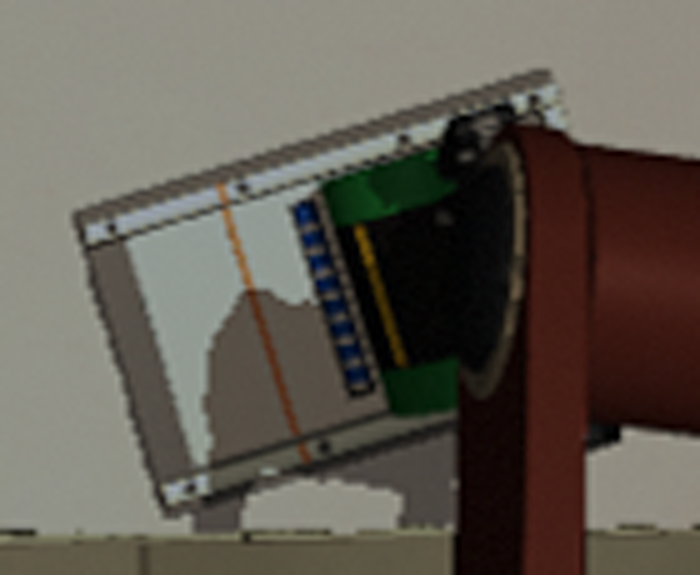

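Request:
carry_out(
  rows=[
    [[0, 0, 0, 0.015, 0.004, -0.08, 45], [0, 0, 0, 0, 0, -0.02, 45], [0, 0, 0, 0, 0, -0.02, 45], [0, 0, 0, 0, 0, 0, 45]],
  ],
)

```text
time: 12.5
tool_pos: [0.4879, 0.0017, 0.162]
tool_rot: [0.701, -0.701, -0.093, 0.094]
contact_force: [-0.7, -0.0, 0.1]
gripper_width: 0.528
```

Request:
carry_out(
  rows=[
    [[0, 0, 0, 0, 0, -0.02, 45], [0, 0, 0, 0, 0, 0, 45]],
  ],
)

```text
time: 12.7
tool_pos: [0.488, 0.0017, 0.1614]
tool_rot: [0.701, -0.701, -0.093, 0.094]
contact_force: [-0.4, -0.1, -1.3]
gripper_width: 0.525
```

Request:
carry_out(
  rows=[
    [[0, 0, 0, 0, 0, -0.015, 45], [0, 0, 0, 0, 0, 0, 45]],
  ],
)

```text
time: 12.9
tool_pos: [0.4882, 0.0016, 0.161]
tool_rot: [-0.701, 0.701, 0.094, -0.093]
contact_force: [-0.0, -0.6, 0.0]
gripper_width: 0.525
```

Request:
carry_out(
  rows=[
    [[0, 0, 0, 0, 0, -0.02, 45], [0, 0, 0, 0, 0, 0, 45]],
  ],
)

```text
time: 13.1
tool_pos: [0.4883, 0.0014, 0.1607]
tool_rot: [-0.701, 0.701, 0.094, -0.093]
contact_force: [-1.3, -0.7, 3.8]
gripper_width: 0.526
```

Request:
carry_out(
  rows=[
    [[0, 0, 0, -0.005, 0, -0.02, 45], [0, 0, 0, 0, 0, 0, 45]],
  ],
)

```text
time: 13.3
tool_pos: [0.4884, 0.0013, 0.1606]
tool_rot: [-0.701, 0.701, 0.094, -0.093]
contact_force: [-1.5, -1.0, 8.0]
gripper_width: 0.522
```

Request:
carry_out(
  rows=[
    [[0, 0, 0, -0.01, -0.003, -0.02, 45], [0, 0, 0, 0, 0, 0, 45]],
  ],
)

```text
time: 13.5
tool_pos: [0.4884, 0.001, 0.1605]
tool_rot: [-0.7, 0.701, 0.094, -0.093]
contact_force: [-2.9, -1.7, 11.0]
gripper_width: 0.529
```

Request:
carry_out(
  rows=[
    [[0, 0, 0, -0.02, 0.059, 0, 45], [0, 0, 0, -0.016, 0.06, 0, 45]],
  ],
)

```text
time: 13.7
tool_pos: [0.4871, 0.0057, 0.1607]
tool_rot: [-0.7, 0.701, 0.094, -0.093]
contact_force: [-3.4, -2.0, 11.6]
gripper_width: 0.525
```

Request:
carry_out(
  rows=[
    [[0, 0, 0, -0.02, 0.059, 0, 45], [0, 0, 0, -0.016, 0.06, 0, 45]],
  ],
)

```text
time: 13.9
tool_pos: [0.4861, 0.01, 0.1611]
tool_rot: [-0.7, 0.702, 0.095, -0.093]
contact_force: [-2.4, -4.0, 10.9]
gripper_width: 0.526
```

Request:
carry_out(
  rows=[
    [[0, 0, 0, -0.02, 0.059, 0, 45], [0, 0, 0, -0.016, 0.06, 0, 45]],
  ],
)

```text
time: 14.1
tool_pos: [0.4846, 0.0149, 0.1611]
tool_rot: [-0.7, 0.702, 0.095, -0.093]
contact_force: [-2.3, -2.8, 12.1]
gripper_width: 0.529
```

Request:
carry_out(
  rows=[
    [[0, 0, 0, -0.02, 0.059, -0.01, 45], [0, 0, 0, -0.016, 0.06, -0.01, 45]],
  ],
)

```text
time: 14.3
tool_pos: [0.4833, 0.0196, 0.161]
tool_rot: [-0.7, 0.702, 0.095, -0.093]
contact_force: [-4.3, -2.9, 16.3]
gripper_width: 0.527
```

Request:
carry_out(
  rows=[
    [[0, 0, 0, -0.02, 0.059, -0.01, 45], [0, 0, 0, -0.016, 0.06, 0, 45]],
  ],
)

```text
time: 14.5
tool_pos: [0.482, 0.0244, 0.161]
tool_rot: [-0.7, 0.702, 0.095, -0.093]
contact_force: [-4.8, -2.0, 17.0]
gripper_width: 0.526
```

```bash
python3 -c "
from h import *
look('e')"
```

```text
tool board xy mm 0.0 -16.4 z 0.161 F board -5.2 -0.7 17.0 t 14.5
far collar y range mm [-18.1  17.2] 129
```

View pics/s_e.png

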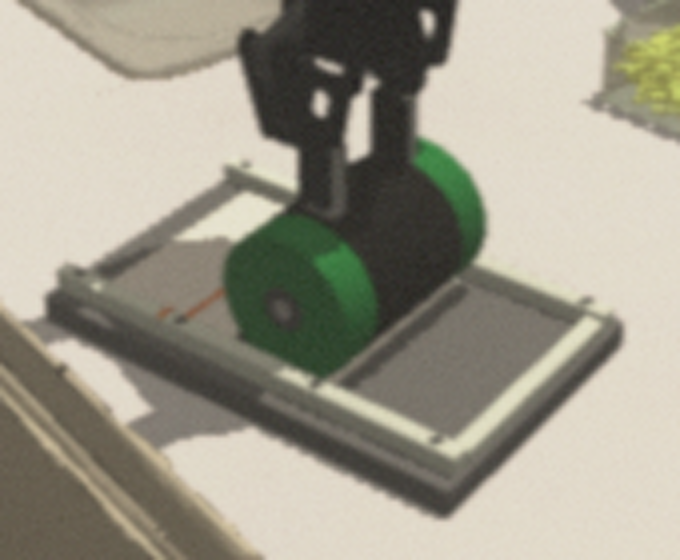

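Request:
carry_out(
  rows=[
    [[0, 0, 0, -0.026, 0.058, 0, 45], [0, 0, 0, -0.016, 0.06, 0, 45]],
  ],
)

```text
time: 14.8
tool_pos: [0.4806, 0.0293, 0.161]
tool_rot: [-0.7, 0.702, 0.095, -0.092]
contact_force: [-4.4, -2.1, 16.2]
gripper_width: 0.529
```

Request:
carry_out(
  rows=[
    [[0, 0, 0, -0.022, 0.059, 0, 45], [0, 0, 0, -0.016, 0.06, 0, 45]],
  ],
)

```text
time: 15.0
tool_pos: [0.4791, 0.0342, 0.161]
tool_rot: [-0.7, 0.702, 0.095, -0.092]
contact_force: [-3.8, -0.8, 15.6]
gripper_width: 0.528
```

Request:
carry_out(
  rows=[
    [[0, 0, 0, -0.016, 0.06, 0, 45], [0, 0, 0, 0, 0, 0, 45]],
  ],
)

```text
time: 15.2
tool_pos: [0.4784, 0.0369, 0.1609]
tool_rot: [-0.7, 0.702, 0.095, -0.092]
contact_force: [-3.4, -0.6, 15.4]
gripper_width: 0.525
```

```bash
python3 -c "
from h import *
look('f')"
```

```text
tool board xy mm -0.2 -3.4 z 0.1609 F board -3.4 0.4 15.4 t 15.2
far collar y range mm [-46.1  25.9] 96
```

View pics/s_f.png

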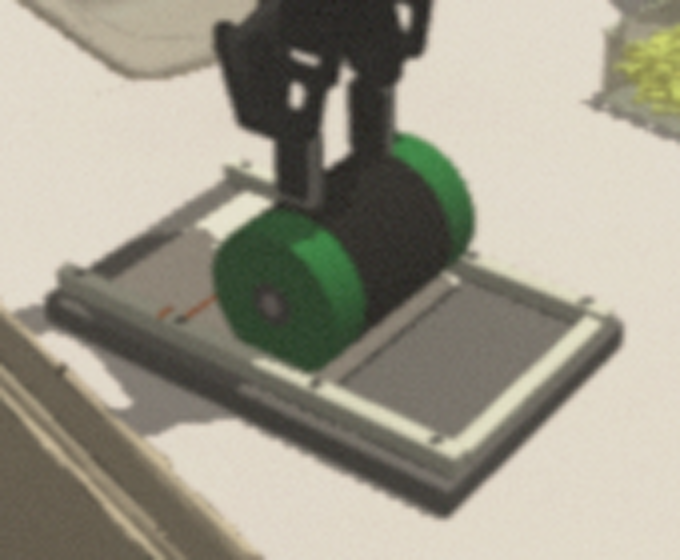

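Request:
carry_out(
  rows=[
    [[0, 0, 0, -0.01, 0, -0.015, 45], [0, 0, 0, 0, 0, 0, 45]],
  ],
)

```text
time: 15.5
tool_pos: [0.4784, 0.0367, 0.1609]
tool_rot: [-0.7, 0.702, 0.095, -0.092]
contact_force: [-3.4, -0.9, 17.3]
gripper_width: 0.525
```

```bash
python3 -c "
from h import *
print(hub(270,305),hub(282,309))"
```

```text
(np.float64(-10.3), np.float64(54.1)) (np.float64(-17.3), np.float64(54.9))
```

Request:
carry_out(
  rows=[
    [[0, 0, 0, -0.02, 0.059, 0, 45], [0, 0, 0, -0.016, 0.06, 0, 45], [0, 0, 0, 0, 0, 0, 45]],
  ],
)

```text
time: 15.8
tool_pos: [0.477, 0.0418, 0.1608]
tool_rot: [-0.7, 0.701, 0.096, -0.092]
contact_force: [-3.6, 0.1, 17.1]
gripper_width: 0.526
```

Request:
carry_out(
  rows=[
    [[0, 0, 0, 0, 0, 0.15, 45], [0, 0, 0, 0.055, -0.205, 0.1, 45], [0, 0, 0, 0.055, -0.205, 0, 45], [0, 0, 0, 0.005, -0.019, 0, 45], [0, 0, 0, 0, 0, 0, 45]],
  ],
)

```text
time: 16.3
tool_pos: [0.4789, 0.0243, 0.1659]
tool_rot: [0.701, -0.701, -0.093, 0.094]
contact_force: [-0.5, 0.2, 0.7]
gripper_width: 0.533
```

```bash
python3 -c "
from h import *
look('g')"
```

```text
tool board xy mm -3.0 -15.7 z 0.1659 F board -0.4 0.4 0.7 t 16.3
near collar y range mm [12.2 29.9] 45
far collar y range mm [-19.   31.8] 209
```

View pics/s_g.png

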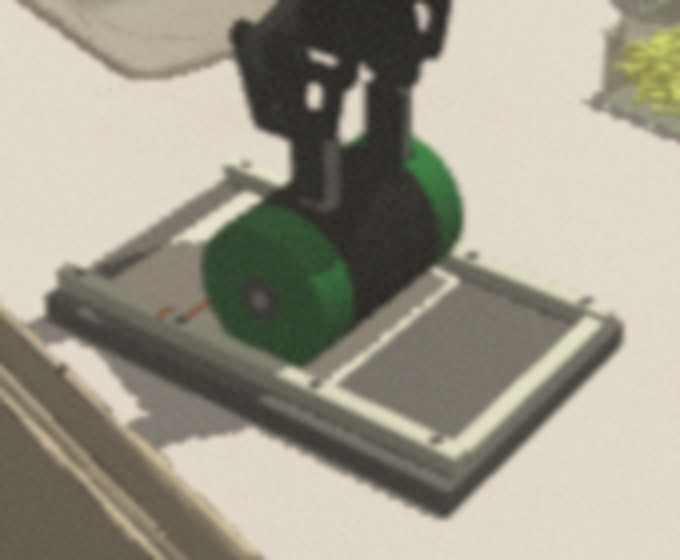

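View pics/t_g.png

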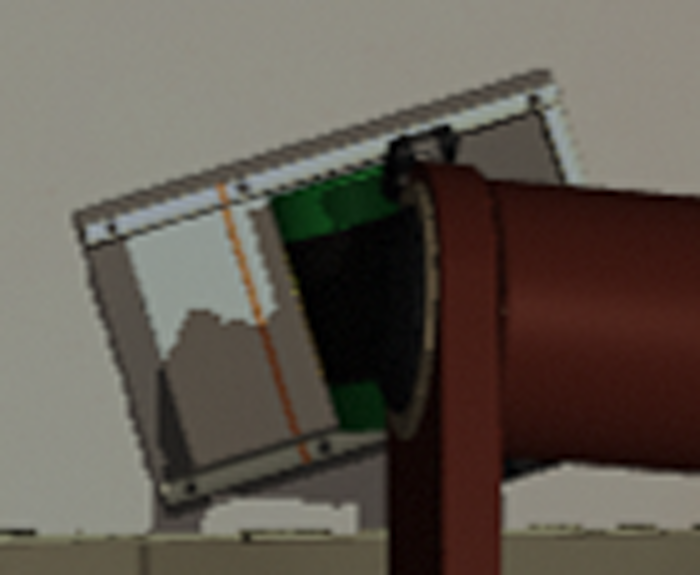

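```bash
python3 -c "
from h import *
print(hub(260,299),hub(270,305))"
```

```text
(np.float64(-4.5), np.float64(54.9)) (np.float64(-10.3), np.float64(54.1))
```

Request:
carry_out(
  rows=[
    [[0, 0, 0, 0.05, 0.105, -0.06, 45], [0, 0, 0, 0, 0, -0.03, 45], [0, 0, 0, 0, 0, 0, 45], [0, 0, 0, 0, 0, 0, 45]],
  ],
)

```text
time: 16.8
tool_pos: [0.4811, 0.0291, 0.1629]
tool_rot: [0.701, -0.701, -0.094, 0.094]
contact_force: [0.1, -0.3, -0.0]
gripper_width: 0.528
```

Request:
carry_out(
  rows=[
    [[0, 0, 0, 0, 0, -0.02, 45], [0, 0, 0, 0, 0, 0, 45]],
  ],
)

```text
time: 17.0
tool_pos: [0.4812, 0.029, 0.1622]
tool_rot: [-0.701, 0.701, 0.093, -0.094]
contact_force: [-0.1, -0.1, -0.9]
gripper_width: 0.526
```

Request:
carry_out(
  rows=[
    [[0, 0, 0, 0, 0, -0.02, 45], [0, 0, 0, 0, 0, 0, 45]],
  ],
)

```text
time: 17.2
tool_pos: [0.4812, 0.0289, 0.1614]
tool_rot: [0.701, -0.701, -0.093, 0.094]
contact_force: [-0.8, 0.1, 0.5]
gripper_width: 0.525
```

Request:
carry_out(
  rows=[
    [[0, 0, 0, 0, 0, -0.02, 45], [0, 0, 0, 0, 0, 0, 45]],
  ],
)

```text
time: 17.4
tool_pos: [0.4814, 0.0288, 0.1611]
tool_rot: [-0.701, 0.701, 0.094, -0.093]
contact_force: [-0.7, -0.7, 2.7]
gripper_width: 0.527
```

Request:
carry_out(
  rows=[
    [[0, 0, 0, 0, 0, -0.02, 45], [0, 0, 0, 0, 0, 0, 45]],
  ],
)

```text
time: 17.6
tool_pos: [0.4815, 0.0287, 0.161]
tool_rot: [-0.701, 0.701, 0.094, -0.094]
contact_force: [-3.3, -1.1, 7.4]
gripper_width: 0.529
```

Request:
carry_out(
  rows=[
    [[0, 0, 0, -0.005, 0, -0.02, 45], [0, 0, 0, 0, 0, 0, 45]],
  ],
)

```text
time: 17.8
tool_pos: [0.4816, 0.0286, 0.1609]
tool_rot: [-0.7, 0.701, 0.094, -0.093]
contact_force: [-4.5, -1.3, 9.6]
gripper_width: 0.526
```

Press a little more and roll over strip 1.

Request:
carry_out(
  rows=[
    [[0, 0, 0, -0.024, -0.004, -0.015, 45], [0, 0, 0, -0.016, 0.06, 0, 45], [0, 0, 0, -0.016, 0.06, 0, 45]],
  ],
)

```text
time: 18.1
tool_pos: [0.4803, 0.0327, 0.1612]
tool_rot: [-0.7, 0.702, 0.095, -0.092]
contact_force: [-2.1, -3.4, 11.1]
gripper_width: 0.529
```

Request:
carry_out(
  rows=[
    [[0, 0, 0, -0.02, 0.059, -0.01, 45], [0, 0, 0, -0.016, 0.06, 0, 45]],
  ],
)

```text
time: 18.3
tool_pos: [0.4789, 0.0375, 0.1611]
tool_rot: [-0.7, 0.702, 0.095, -0.093]
contact_force: [-3.3, -3.4, 12.3]
gripper_width: 0.525
```

Request:
carry_out(
  rows=[
    [[0, 0, 0, -0.02, 0.059, 0, 45], [0, 0, 0, -0.016, 0.06, 0, 45]],
  ],
)

```text
time: 18.5
tool_pos: [0.4775, 0.0424, 0.1611]
tool_rot: [-0.7, 0.702, 0.095, -0.092]
contact_force: [-2.7, -2.6, 12.9]
gripper_width: 0.529
```

Request:
carry_out(
  rows=[
    [[0, 0, 0, -0.02, 0.059, -0.012, 45], [0, 0, 0, -0.016, 0.06, -0.01, 45]],
  ],
)

```text
time: 18.7
tool_pos: [0.4763, 0.0471, 0.161]
tool_rot: [-0.7, 0.702, 0.095, -0.093]
contact_force: [-6.2, -3.2, 19.3]
gripper_width: 0.524
```

Request:
carry_out(
  rows=[
    [[0, 0, 0, -0.02, 0.059, 0, 45], [0, 0, 0, -0.016, 0.06, 0, 45]],
  ],
)

```text
time: 18.9
tool_pos: [0.4749, 0.052, 0.161]
tool_rot: [-0.7, 0.702, 0.095, -0.092]
contact_force: [-4.8, -2.2, 16.9]
gripper_width: 0.529
```

Request:
carry_out(
  rows=[
    [[0, 0, 0, -0.02, 0.059, 0, 45], [0, 0, 0, -0.016, 0.06, 0, 45]],
  ],
)

```text
time: 19.1
tool_pos: [0.4735, 0.0569, 0.161]
tool_rot: [-0.7, 0.702, 0.095, -0.092]
contact_force: [-5.1, -1.8, 16.9]
gripper_width: 0.531
```

```bash
python3 -c "
from h import *
look('i')"
```

```text
tool board xy mm 0.3 17.2 z 0.161 F board -5.4 -0.4 16.9 t 19.1
far collar y range mm [-24.9  46. ] 87
```

View pics/s_i.png

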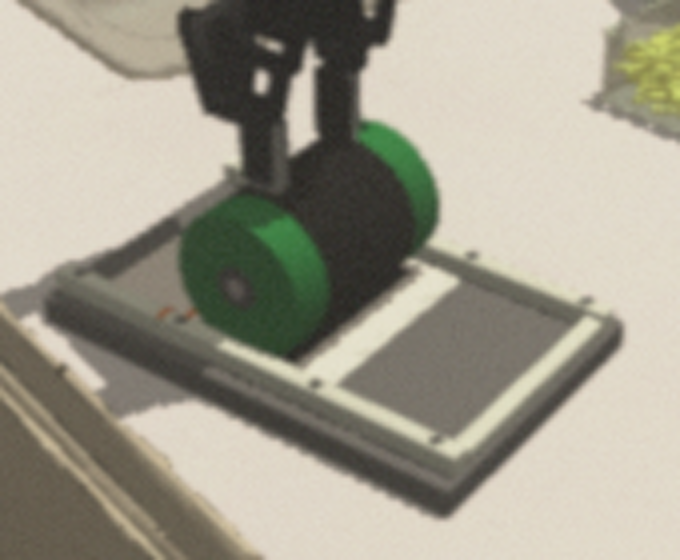

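Request:
carry_out(
  rows=[
    [[0, 0, 0, -0.02, -0.005, -0.005, 45], [0, 0, 0, 0, 0, 0, 45]],
  ],
)

```text
time: 19.4
tool_pos: [0.4733, 0.0569, 0.161]
tool_rot: [-0.7, 0.702, 0.096, -0.091]
contact_force: [-1.2, -0.4, 15.2]
gripper_width: 0.526
```

Request:
carry_out(
  rows=[
    [[0, 0, 0, -0.016, 0.06, 0, 45], [0, 0, 0, -0.016, 0.06, 0, 45], [0, 0, 0, -0.016, 0.06, 0, 45]],
  ],
)

```text
time: 19.7
tool_pos: [0.4713, 0.0643, 0.1608]
tool_rot: [-0.7, 0.701, 0.096, -0.091]
contact_force: [-1.8, -0.0, 14.1]
gripper_width: 0.528
```

Request:
carry_out(
  rows=[
    [[0, 0, 0, -0.016, 0.06, 0.005, 45], [0, 0, 0, -0.016, 0.06, 0.005, 45], [0, 0, 0, 0, 0, 0, 45]],
  ],
)

```text
time: 20.0
tool_pos: [0.4698, 0.0695, 0.1605]
tool_rot: [-0.701, 0.701, 0.096, -0.091]
contact_force: [-1.0, 0.4, 10.9]
gripper_width: 0.526
```

```bash
python3 -c "
from h import *
print(hub(236,287))
look('j')"
```

```text
(np.float64(9.7), np.float64(55.5))
tool board xy mm 0.0 30.4 z 0.1605 F board -0.9 0.7 10.9 t 20.0
far collar y range mm [-18.4  43.8] 97
```

View pics/s_j.png

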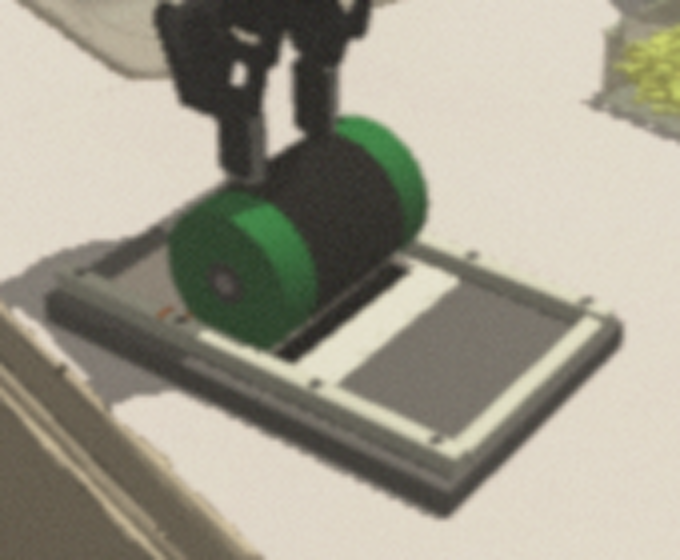

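Request:
carry_out(
  rows=[
    [[0, 0, 0, 0, 0, 0.15, 45], [0, 0, 0, 0.055, -0.205, 0.1, 45], [0, 0, 0, 0.055, -0.205, 0, 45], [0, 0, 0, 0.05, -0.17, 0, 45], [0, 0, 0, 0, 0, 0, 45]],
  ],
)

```text
time: 20.6
tool_pos: [0.4739, 0.0449, 0.1669]
tool_rot: [0.701, -0.701, -0.093, 0.093]
contact_force: [0.5, 0.8, -0.5]
gripper_width: 0.524
```

```bash
python3 -c "
from h import *
print(hub(226,283))
look('k')"
```

```text
(np.float64(15.7), np.float64(55.2))
tool board xy mm -2.4 5.6 z 0.1669 F board 0.7 0.6 -0.5 t 20.6
far collar y range mm [ 5.6 50.6] 183
```

View pics/s_k.png

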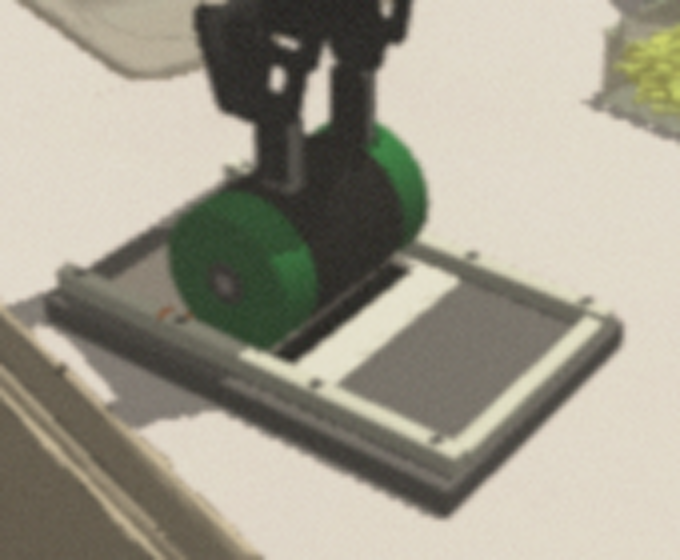

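View pics/t_k.png

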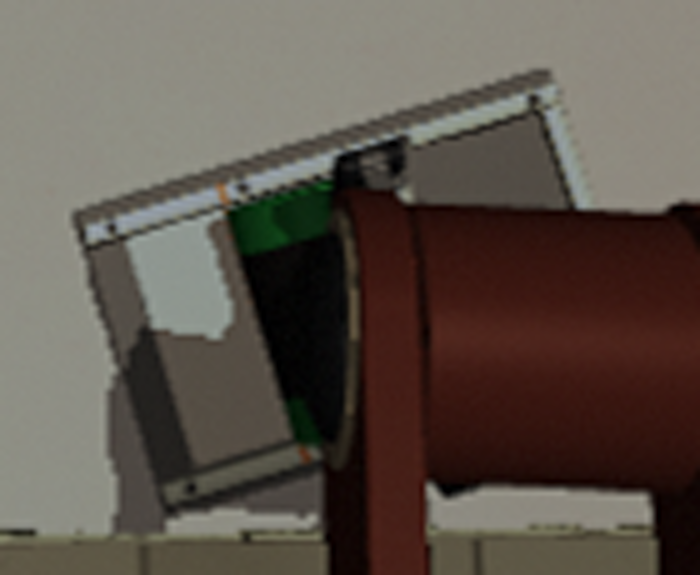

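Request:
carry_out(
  rows=[
    [[0, 0, 0, 0.06, 0.016, -0.08, 45], [0, 0, 0, 0, 0, -0.05, 45], [0, 0, 0, 0, 0, 0, 45], [0, 0, 0, 0, 0, -0.02, 45], [0, 0, 0, 0, 0, 0, 45]],
  ],
)

```text
time: 21.2
tool_pos: [0.4763, 0.0468, 0.1613]
tool_rot: [0.701, -0.701, -0.094, 0.094]
contact_force: [-0.4, -0.2, 0.0]
gripper_width: 0.524
```

Request:
carry_out(
  rows=[
    [[0, 0, 0, 0, 0, -0.02, 45], [0, 0, 0, 0, 0, 0, 45]],
  ],
)

```text
time: 21.4
tool_pos: [0.4765, 0.0466, 0.1609]
tool_rot: [-0.701, 0.701, 0.094, -0.093]
contact_force: [-1.0, -0.4, 1.6]
gripper_width: 0.533
```

Request:
carry_out(
  rows=[
    [[0, 0, 0, 0, 0, -0.02, 45], [0, 0, 0, 0, 0, 0, 45]],
  ],
)

```text
time: 21.6
tool_pos: [0.4767, 0.0464, 0.1608]
tool_rot: [-0.701, 0.701, 0.094, -0.094]
contact_force: [-2.6, -1.4, 6.8]
gripper_width: 0.526
```

Request:
carry_out(
  rows=[
    [[0, 0, 0, -0.02, 0.059, -0.012, 45], [0, 0, 0, -0.02, 0.059, 0, 45], [0, 0, 0, -0.018, 0.06, 0, 45], [0, 0, 0, -0.018, 0.06, 0, 45]],
  ],
)

```text
time: 22.0
tool_pos: [0.474, 0.056, 0.1611]
tool_rot: [-0.701, 0.701, 0.094, -0.093]
contact_force: [-3.3, -0.9, 8.7]
gripper_width: 0.527
```

Request:
carry_out(
  rows=[
    [[0, 0, 0, -0.02, 0.059, 0, 45], [0, 0, 0, -0.02, 0.059, 0, 45], [0, 0, 0, -0.018, 0.06, 0, 45], [0, 0, 0, -0.018, 0.06, 0, 45]],
  ],
)

```text
time: 22.4
tool_pos: [0.4712, 0.0656, 0.1611]
tool_rot: [-0.701, 0.701, 0.094, -0.093]
contact_force: [-1.5, -1.2, 7.3]
gripper_width: 0.526
```

Request:
carry_out(
  rows=[
    [[0, 0, 0, -0.016, 0.06, 0, 45], [0, 0, 0, -0.016, 0.06, 0, 45], [0, 0, 0, -0.016, 0.06, 0, 45], [0, 0, 0, -0.016, 0.06, 0, 45], [0, 0, 0, 0, 0, 0, 45]],
  ],
)

```text
time: 22.9
tool_pos: [0.4685, 0.0754, 0.1611]
tool_rot: [-0.701, 0.701, 0.094, -0.093]
contact_force: [-2.4, -0.9, 8.2]
gripper_width: 0.526
```

```bash
python3 -c "
from h import *
look('l')"
```

```text
tool board xy mm 0.4 36.4 z 0.1611 F board -2.5 -0.2 8.2 t 22.9
far collar y range mm [-3.9 67.8] 69
```

View pics/s_l.png

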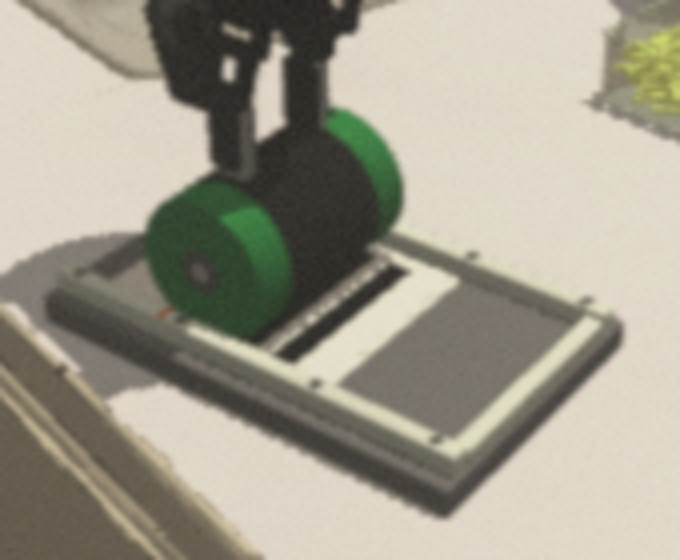

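Request:
carry_out(
  rows=[
    [[0, 0, 0, 0, 0, 0.15, 45], [0, 0, 0, 0.055, -0.205, 0.1, 45], [0, 0, 0, 0.05, -0.18, 0, 45], [0, 0, 0, 0, 0, 0, 45], [0, 0, 0, 0, 0, 0, 45]],
  ],
)

```text
time: 23.5
tool_pos: [0.4718, 0.0595, 0.1689]
tool_rot: [0.701, -0.701, -0.093, 0.093]
contact_force: [-0.3, 0.1, -0.2]
gripper_width: 0.529
```

```bash
python3 -c "
from h import *
print(hub(203,272))
look('m')
cv2.imwrite('pics/wm.png',grab_frame('wrist'))"
```

```text
(np.float64(29.6), np.float64(55.6))
tool board xy mm -0.7 20.1 z 0.1689 F board -0.3 0.2 -0.2 t 23.5
far collar y range mm [25.1 66.7] 156
```

View pics/s_m.png

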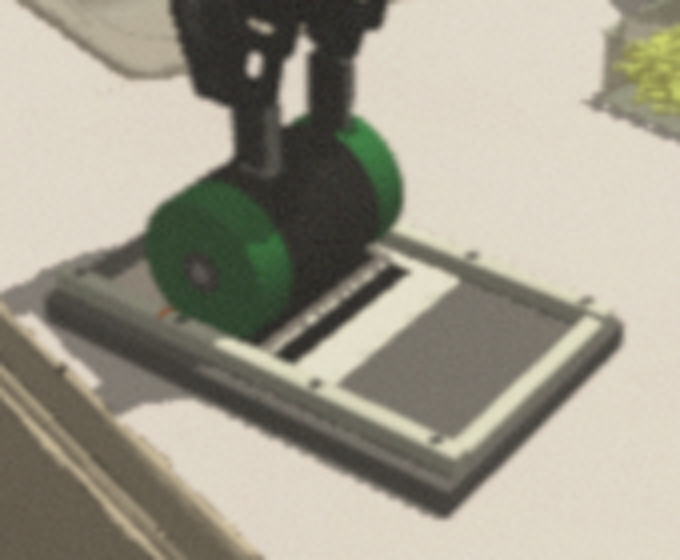

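View pics/wm.png

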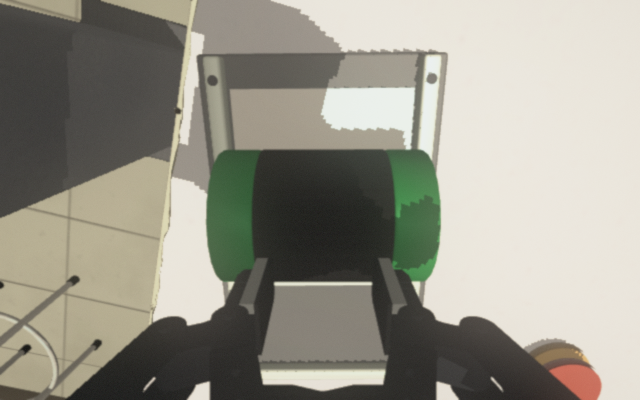

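View pics/t_m.png

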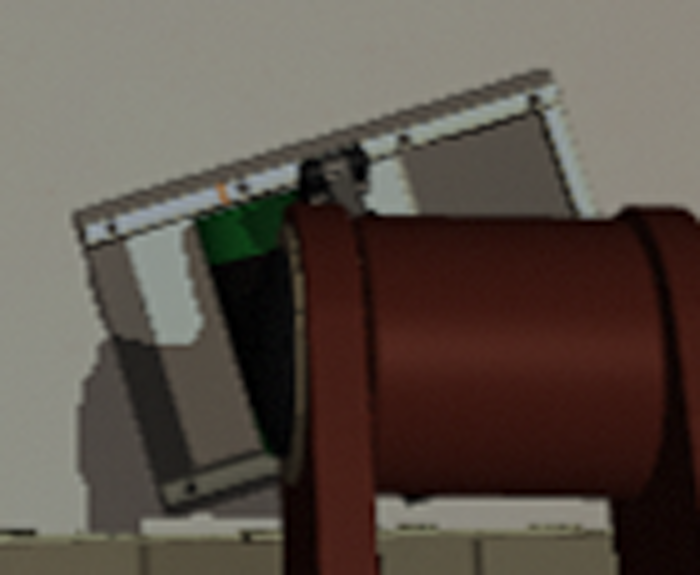

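Request:
carry_out(
  rows=[
    [[0, 0, 0, 0.01, 0.053, -0.1, 45], [0, 0, 0, 0, 0, -0.08, 45], [0, 0, 0, 0, 0, 0, 45], [0, 0, 0, 0, 0, -0.02, 45], [0, 0, 0, 0, 0, 0, 45]],
  ],
)

```text
time: 24.15
tool_pos: [0.4723, 0.062, 0.1612]
tool_rot: [-0.701, 0.701, 0.093, -0.094]
contact_force: [-0.2, 0.0, 0.1]
gripper_width: 0.529
```

Request:
carry_out(
  rows=[
    [[0, 0, 0, 0, 0, -0.02, 45], [0, 0, 0, 0, 0, 0, 45]],
  ],
)

```text
time: 24.35
tool_pos: [0.4725, 0.0619, 0.161]
tool_rot: [-0.701, 0.701, 0.094, -0.093]
contact_force: [-0.9, 0.0, 4.3]
gripper_width: 0.53
```

Request:
carry_out(
  rows=[
    [[0, 0, 0, 0, 0, -0.02, 45], [0, 0, 0, 0, 0, 0, 45]],
  ],
)

```text
time: 24.55
tool_pos: [0.4726, 0.0618, 0.1609]
tool_rot: [-0.701, 0.701, 0.094, -0.094]
contact_force: [-3.4, -1.5, 8.4]
gripper_width: 0.529
```

Request:
carry_out(
  rows=[
    [[0, 0, 0, -0.02, 0.059, 0, 45], [0, 0, 0, -0.02, 0.059, 0, 45], [0, 0, 0, -0.018, 0.06, 0, 45], [0, 0, 0, -0.018, 0.06, 0, 45]],
  ],
)

```text
time: 24.95
tool_pos: [0.4698, 0.0715, 0.1611]
tool_rot: [-0.701, 0.701, 0.094, -0.093]
contact_force: [-2.0, -0.0, 8.2]
gripper_width: 0.525
```

Request:
carry_out(
  rows=[
    [[0, 0, 0, -0.02, 0.059, 0, 45], [0, 0, 0, -0.02, 0.059, 0, 45], [0, 0, 0, -0.018, 0.06, 0, 45], [0, 0, 0, -0.018, 0.06, 0, 45]],
  ],
)

```text
time: 25.35
tool_pos: [0.467, 0.0811, 0.1611]
tool_rot: [-0.701, 0.701, 0.094, -0.093]
contact_force: [-0.4, -0.3, 6.3]
gripper_width: 0.528
```

Request:
carry_out(
  rows=[
    [[0, 0, 0, -0.016, 0.06, 0, 45], [0, 0, 0, -0.016, 0.06, 0, 45], [0, 0, 0, -0.016, 0.06, 0, 45], [0, 0, 0, -0.016, 0.06, 0, 45], [0, 0, 0, 0, 0, 0, 45]],
  ],
)

```text
time: 25.85
tool_pos: [0.4644, 0.0908, 0.1611]
tool_rot: [-0.701, 0.701, 0.094, -0.093]
contact_force: [-1.5, -0.1, 7.4]
gripper_width: 0.522
```

```bash
python3 -c "
from h import *
look('n')"
```

```text
tool board xy mm 0.4 52.3 z 0.1611 F board -1.5 0.3 7.4 t 25.85
far collar y range mm [12.1 76.5] 97
```

View pics/s_n.png

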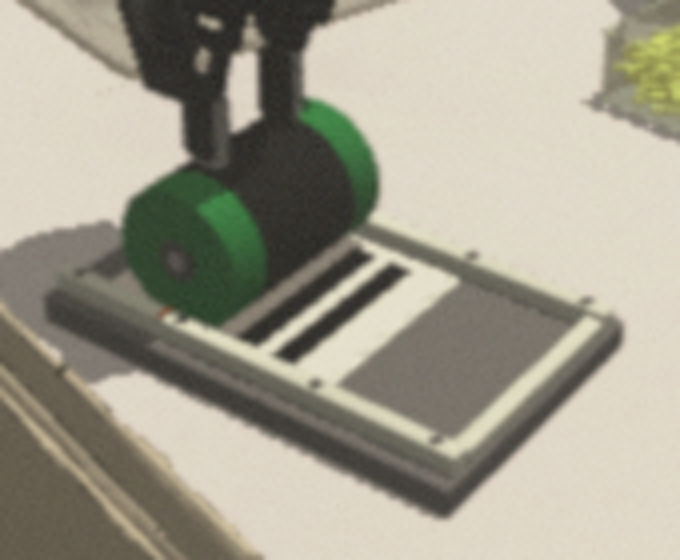

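Request:
carry_out(
  rows=[
    [[0, 0, 0, 0, 0, 0.15, 45], [0, 0, 0, 0, 0, 0.8, 45], [0, 0, 0, 0, 0, 1, 45], [0, 0, 0, 0, -0.8, 0.5, 45], [0, 0, 0, 0, -1, 0, 45]],
  ],
)

```text
time: 26.45
tool_pos: [0.4654, 0.0186, 0.2623]
tool_rot: [-0.7, 0.701, 0.098, -0.092]
contact_force: [0.9, -0.8, 0.2]
gripper_width: 0.527
```

Request:
carry_out(
  rows=[
    [[0, 0, 0, 0, -1, 0, 45], [0, 0, 0, 0, -1, 0, 45], [0, 0, 0, 0, -1, 0, 45], [0, 0, 0, 0, -1, 0, 45], [0, 0, 0, 0, 0, 0, 45]],
  ],
)

```text
time: 26.95
tool_pos: [0.4634, -0.1449, 0.2577]
tool_rot: [-0.701, 0.702, 0.092, -0.092]
contact_force: [-0.9, -0.4, -0.3]
gripper_width: 0.526
```

```bash
python3 -c "
from h import *
look('o')"
```

```text
tool board xy mm -62.3 -174.9 z 0.2577 F board -1.0 -0.1 -0.3 t 26.95
near collar y range mm [12.1 80.5] 302
far collar y range mm [12.2 82.1] 306
```

View pics/s_o.png

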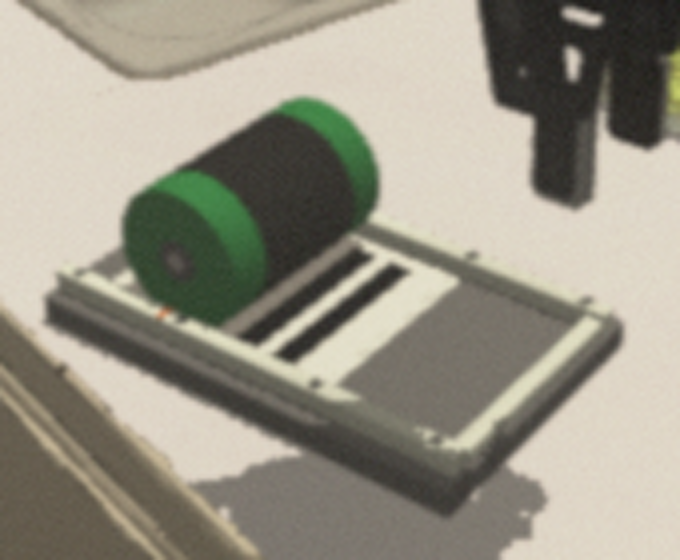

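View pics/t_o.png

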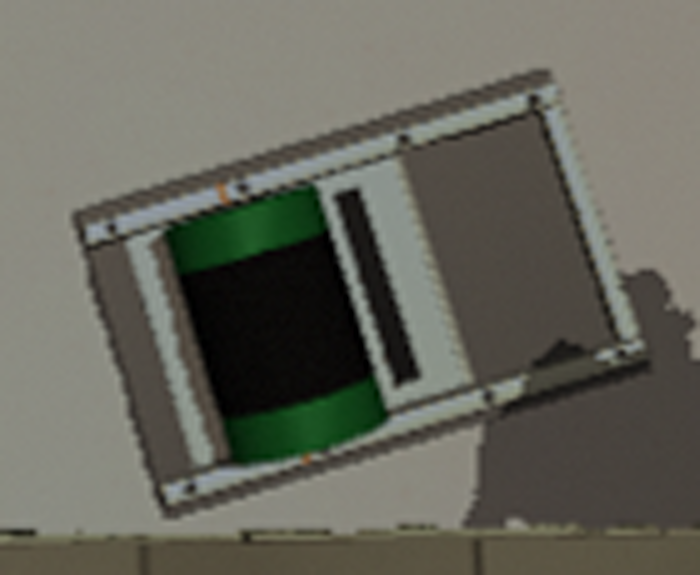

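Run:
```python
from h import *
ct=cam('top'); cy=(ct[2][:2]-C)@YB; cz=ct[2][2]
def f(yc,zc):
    d=np.hypot(yc-cy,cz-zc); a=np.arctan2(yc-cy,cz-zc); b=np.arcsin(.037/d)
    return cy+np.tan(a-b)*(cz-.053),cy+np.tan(a+b)*(cz-.053)
from scipy.optimize import brentq
for lo,hi,zc in((-.0973,-.0293,.053),(.0121,.0813,.054)):
    y=brentq(lambda y:sum(f(y,zc))-lo-hi,-.2,.2); print(y,f(y,zc))
print(hub(177,260))
```

```text
-0.0629601698128531 (np.float64(-0.10117479810744015), np.float64(-0.025425201892559923))
0.0469254994713168 (np.float64(0.009482623986617603), np.float64(0.08391737601338235))
(np.float64(45.7), np.float64(55.7))
```

```bash
python3 -c "
from h import *
print(state()['joint_vel'].round(4)); print(job_done())"
```

```text
[ 0.0367 -0.0097  0.0107  0.0008  0.002   0.0006]
the job is handed in; nothing more can be done
None
```

I rolled the roller over both strips, left it resting near the orange line between the walls, and handed the job in. No verdict came back. It took five strokes, with both fingertips on top of the roller and letting go only on level ground. The job took about 27 s of the 72 s allowed.

**Force:** The highest total force I read was about 20.5 N, against the 27 N limit. I pressed with 15–17 N while each strip went down. Readings came only at the end of each short move, so brief higher values between them are not ruled out.

**Strips:** The roller passed over both at the height of the bare insert (tool height 0.161 m). Both slots now look black, with no blue standing out, in the last scene view. In the top view the roller hides the second strip. I had no direct reading of how deep the strips sit.

**Roller position:** My two camera estimates disagree slightly:

| Estimate | Final board y |
|---|---|
| Top view | about 47 mm |
| Scene view (roller hub) | about 46 mm |

- **Likely true value:** both methods placed the start 3–4 mm short of the stated −59 mm, so I take the true value as about 47–51 mm. The allowed range is 43 to 57 mm. I left it there rather than nudge it.
- **Rotation:** it rolled about 109 mm. Without slip that is about 2.95 rad, against the 2.2 rad needed. The yellow stripe is out of sight, which agrees with that.
- **Alignment:** the two ends are within about 2 mm of each other along the board, roughly 0.02 rad.

**Bystanders:** The arm's path kept clear of the tip box and the timer, but I did not measure their positions again afterwards. The gripper is clear of everything. One arm joint was still settling slightly (0.04 rad/s) when I handed in.

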